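# Swing the sprinkle hopper's lid shut and screw it down

### The job

Close up the sprinkle dispenser for the night: swing its lid yoke shut over the hopper until it is fully home in its catch, then turn the black hand knob clockwise until you feel the gasket bite, give it one eighth of a turn more and no further, and let go. Leave the dispenser's toggle shut and the rest of the counter as it is.

Things in the scene. Friction and masses are not known exactly. Their poses are not given: they have to be found in the camera images.
- dispenser: Steel sprinkle dispenser, bolted to the counter. Origin: on the counter under its hopper's axis; -x is its front (spout, toggle), +x its rear column (x 79 to 97 mm, 187 mm high), +y its yoke pivot, -y its catch. Foot plate 190 x 170 mm. Round hopper 112 mm across, mouth 203 mm above the counter, with a 4 mm rubber gasket on the rim.
- catch (a point): The yoke's catch, at the dispenser's y = -80 mm: an upright on its -x side and a 20 mm wide hook over the top, open towards the dispenser's +x, so that the yoke's bar slides in from +x under the hook. The point is the centre of the hook's top face, 259 mm above the counter.
- yoke (a joint): Swing of the lid yoke about its vertical pivot, rad. 0 = fully home in the catch, on a rigid stop; grows as it opens, counter-clockwise from above (free end towards the dispenser's +x). A stiff pivot (0.5 N m friction): it stays where left. The yoke is a steel bar 22 mm wide, 12 mm thick, underside 231 mm up; it carries the lid and knob 88 mm and the upright post 206 mm from the pivot.
- yoke_pivot (a point): A point on the yoke's vertical pivot axis, 230 mm above the counter. Its axes turn with the yoke: the bar runs from it along -y, and +x is the opening side.
- yoke_post (a point): The upright round post near the yoke's free end, by which it is swung: 18 mm in diameter, standing 46 mm clear above the bar, its top 289 mm above the counter. The point lies on its axis, 19 mm below its top.
- knob: Black fluted round hand knob, 50 mm across, 26 mm high, on the clamp screw in the middle of the yoke; vertical axis. Origin: on the axis, half-way up the grip, about 280 mm above the counter; the nut in the bar tops out 31 mm below it. Clockwise from above tightens, 2 mm a turn. It runs freely (under 0.1 N m) for 0.05 to 0.45 turn from its start, then bites.
- lid (a joint): The round steel lid, 118 mm across, under the yoke, on the hopper's gasket. The joint is how far the screw has pressed it in, m: 0 until the bite, then 0.32 mm per rad of knob, too little to read here, so feel: at the bite the knob's torque jumps from under 0.1 to about 0.5 N m within 4 degrees, then climbs slowly to 0.6 N m an eighth turn on. Let go, the knob springs back 3 degrees and stays.
- toggle (a joint): Spring-loaded toggle on the dispenser's spout: a lever with a 18 mm black ball, pointing to the dispenser's front about 110 mm above the counter; rad, 0 = shut, grows as the ball is pushed down (open at 0.7). Leave it.
- bowl: Thick beige crockery bowl, 124 mm across, 58 mm high, behind the dispenser; origin under its centre. Leave it.
- scoop: Aluminium ice cream scoop, 200 mm long, lying on the counter; origin on its handle, at counter level. Leave it.
- cone_rack: Tin cone rack, 120 x 200 mm, with two cones in it 172 mm high; origin under its centre. Leave it.
- soda: Green glass soda bottle, 60 mm across, 195 mm high; origin under its centre. Leave it.
- tubs: White paper tub, 84 mm across, 75 mm high; origin under its centre. Leave it.
- spade: Flat ice cream spade, 200 mm long, lying on the counter; origin at counter level under its middle. Leave it.
- wafer_jar: Glass jar with an aluminium lid, 100 mm across, 140 mm high; origin under its centre. Leave it.

How it is judged:
By the outcome, as a careful person would: the job done as asked, in the order asked, and still so for the second after the job is handed in, with the robot touching nothing.
It also fails if it takes over 72 s, if anything falls off the work surface, if the arm or the gripper's body presses on something with over 40 N, if the wrist force passes 120 N, or if a joint passes its speed limit or range.

### The arm

A 6-joint arm with a two-finger parallel gripper is mounted at the origin on the work surface. World frame = base frame: x ahead of the robot, y to its left, z up, the work surface at z = 0. Lengths are in m, angles in rad, forces in N, time in s.
With the tool pointing down it reaches from about 0.275 to 0.875 m from the base axis. Payload 12.5 kg.
Tool frame: the origin (TCP) lies at the very end of the fingers, on their centre line; the grasp point (between the pads) lies 19 mm behind it; x points along the fingers, y is the direction in which the jaws open and shut, and the axes are right-handed (so a half turn about x gives the same grasp; the last joint's range is limited). The gripper opens to 85 mm and grips with 20 to 120 N. Pads are 22 mm wide; open, the fingers measure 114 mm over their backs; the gripper's body (76 mm by 85 mm) begins 54 mm behind the grasp point. The pads swing forward as they close: fully open they stand 13 mm farther back than shut.
Start: joints at [-1.208, 0.351, 1.652, -0, 1.139, -0.085], TCP at [0.238, -0.496, 0.231] pointing down, gripper open.
Joint ranges: [-2.75, 2.75], [-0.79, 2.1], [0.01, 2.65], [-1.57, 4.71], [0.07, 3.14], [-2.87, 2.87]. Speed limits (rad/s): [2.22, 2.22, 2.79, 3.14, 3.14, 3.14].

### API

Orientations are given as a 3x3 rotation matrix whose columns are the frame's x, y, z axes.
In Python, from bench import manip gives the robot as it stands. Calls block until the motion is done:
- manip.move_ptp(position, orientation): joint-space move of the TCP to a pose.
- manip.move_l(position, attitude=None, max_speed=0.15): straight line of the TCP; attitude=None keeps the orientation; max_speed is the mean speed in m/s.
- manip.move_j(angles): joint-space move.
- manip.set_gripper(opening, effort=None): opening from 0.0 (shut) to 1.0 (fully open); effort is the grip in N (None keeps the last); returns when the fingers have stopped.
- manip.dwell(seconds).
- manip.inverse_kinematics(position, orientation): joint angles nearest the present ones, or None.
- manip.grab_frame(name): name is "scene" or "top" or "wrist"; returns (picture, depth): 480x640x3 uint8, red, green, blue; 480x640 float32, m along the optical axis (not along the pixel's ray), 0 where there is no reading.
- manip.get_calibration(name): a dict with "camera_matrix" (3x3 intrinsics, pixels), "k1" (the pictures are not rectified: a ray, as slopes to the right and down, at radius r is drawn at 1 + k1 r^2 times it, then the intrinsics apply), "R" (3x3) and "t" (3): a world point X has camera coordinates R X + t. Camera axes: x right, y down, z forward; pixel columns grow to the right and rows downward; lengths in m; the calibration is good to about 2 mm. A picture is of the moment at which its call begins: read the wrist's pose just before it. get_calibration takes no time and is no camera call; for the wrist camera it gives the pose at the moment of the call.
A pose or a line that the arm cannot do raises manip.Unreachable and nothing moves.
- manip.sign_off(): hands the job in, once; it reports no verdict.
Trained networks look in the newest picture that a camera, given by its name, has taken for a name from the list of things; names that differ only in an ending like _2 or _b are one class to them, and where a whole thing is asked for, a point or a joint stands for the part that bears it (a point fixed in the world has none). Each returns a list of dicts, best first, with "confidence" (0 to 1); they miss things now and then, are a little off and sometimes report something else, mostly with a low value. They report only what shows in the picture. A call takes as long as a camera call.
- manip.look_for(camera, name): "at" ([x, y, z] in m, in world coordinates, good to about 4 mm: the middle of the surface that is visible of it).
Readings, each from a call of its own:
- manip.current_time(): time.
- manip.current_qpos(): joint angles.
- manip.current_joint_vel(): joint speeds.
- manip.current_joint_torque(): joint torques, N m.
- manip.current_ee_pos(): TCP position.
- manip.current_tcp_rot(): TCP orientation.
- manip.current_force(): force on the tool from outside, world axes, zero at the start.
- manip.current_ft_torque(): the same for the moment, N m.
- manip.current_grip_width(): opening from 0.0 (shut) to 1.0 (fully open).
Only numpy, scipy, OpenCV 4.12 (cv2) and the standard library are available. Lean on these libraries where they do the work, as an engineer would, in place of code of your own. Each camera call takes 0.05 s, during which the arm holds its last target. There are 200 camera calls.

## Working session

There is one attempt and no reset: what is moved stays moved. The work goes in short steps, each a Python script; the robot and the scene stay as the last script left them, time stands still between calls to the robot, and variables do not carry over. Pictures are saved under pics/ and viewed, about 8 in all and at most 12, crops included, and the job is handed in when it is done.

```bash
ls; mkdir -p pics; python3 - <<'E'
from bench import manip
import cv2,numpy as np
for c in("scene","top"):
    p,d=manip.grab_frame(c); cv2.imwrite(f"pics/{c}1.png",p[:,:,::-1]); np.save(f"pics/{c}1.npy",d)
    k=manip.get_calibration(c); print(c,k)
    for n in("dispenser","catch","yoke","yoke_pivot","yoke_post","knob","lid","toggle","bowl","soda","cone_rack","wafer_jar","tubs"):
        try: print(n,[(np.round(r["at"],3).tolist(),round(r["confidence"],2)) for r in manip.look_for(c,n)[:3]])
        except Exception as e: print(n,e)
print(manip.current_time(),manip.current_tcp_rot(),manip.current_force(),manip.current_ft_torque())
E
```

```text
pics
scene {'camera_matrix': array([[488.58483014,   0.        , 327.90918186],
       [  0.        , 488.58483014, 235.24953026],
       [  0.        ,   0.        ,   1.        ]]), 'k1': -0.045169176630641204, 'R': array([[ 0.81674113,  0.5769739 ,  0.00591918],
       [ 0.47113187, -0.66092272, -0.5841369 ],
       [-0.33311962,  0.47987735, -0.81163357]]), 't': array([-0.45948126, -0.11660763,  1.53079396])}
dispenser [([0.444, -0.478, 0.12], 0.68), ([0.485, -0.084, 0.169], 0.61)]
catch [([0.408, -0.288, 0.003], 0.72), ([0.488, -0.082, 0.171], 0.68)]
yoke [([0.513, -0.051, 0.236], 0.82), ([0.487, -0.082, 0.174], 0.58)]
yoke_pivot [([0.514, -0.051, 0.234], 0.92), ([0.44, -0.478, 0.122], 0.64)]
yoke_post [([0.513, -0.048, 0.236], 0.71), ([0.443, -0.478, 0.122], 0.25)]
knob [([0.505, -0.042, 0.292], 0.91)]
lid [([0.509, -0.045, 0.216], 0.97)]
toggle [([0.507, -0.042, 0.292], 0.69)]
bowl [([0.637, -0.061, 0.032], 0.64)]
soda [([0.446, -0.478, 0.123], 0.69)]
cone_rack [([0.616, 0.387, 0.112], 0.8)]
wafer_jar [([0.364, 0.436, 0.101], 0.98)]
tubs [([0.622, -0.365, 0.042], 0.59)]
top {'
[... 570 characters left out ...]
4, -0.03, 0.22], 0.67)]
yoke_post [([0.501, -0.032, 0.219], 0.42)]
knob [([0.504, -0.03, 0.294], 0.77)]
lid [([0.503, -0.028, 0.217], 0.63), ([0.607, 0.4, 0.11], 0.22)]
toggle [([0.427, 0.334, 0.018], 0.67)]
bowl [([0.656, -0.072, 0.026], 0.82)]
soda [([0.43, -0.458, 0.125], 0.58)]
cone_rack [([0.609, 0.4, 0.113], 0.79), ([0.503, -0.031, 0.219], 0.27)]
wafer_jar [([0.352, 0.446, 0.136], 0.94), ([0.633, -0.381, 0.041], 0.46)]
tubs [([0.632, -0.383, 0.038], 0.59)]
1.4 [[-3.06163696e-05  4.33048980e-01 -9.01370390e-01]
 [-1.14805878e-05 -9.01370390e-01 -4.33048980e-01]
 [-9.99999999e-01 -2.91012577e-06  3.25683459e-05]] [ 0.02716084  0.35552929 -0.17563684] [-0.01512115 -0.01888153  0.02975172]
```

```bash
python3 - <<'E'
import cv2
a=cv2.imread("pics/scene1.png");b=cv2.imread("pics/top1.png")
cv2.imwrite("pics/t2.png",cv2.resize(b[140:350,220:500],(800,600),interpolation=cv2.INTER_CUBIC))
E
```

```text
(no output)
```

View pics/scene1.png

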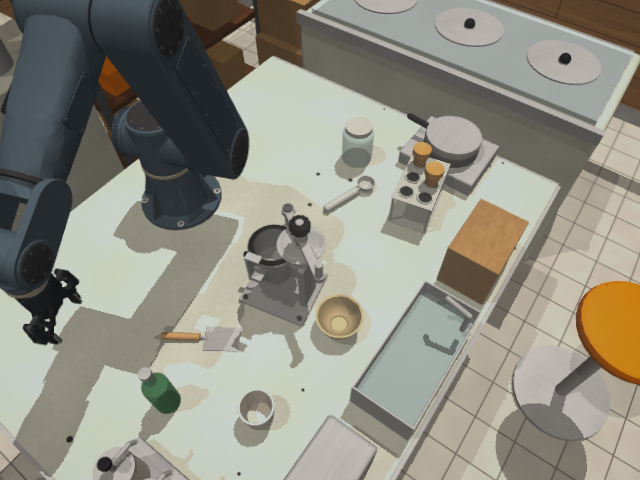

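View pics/t2.png

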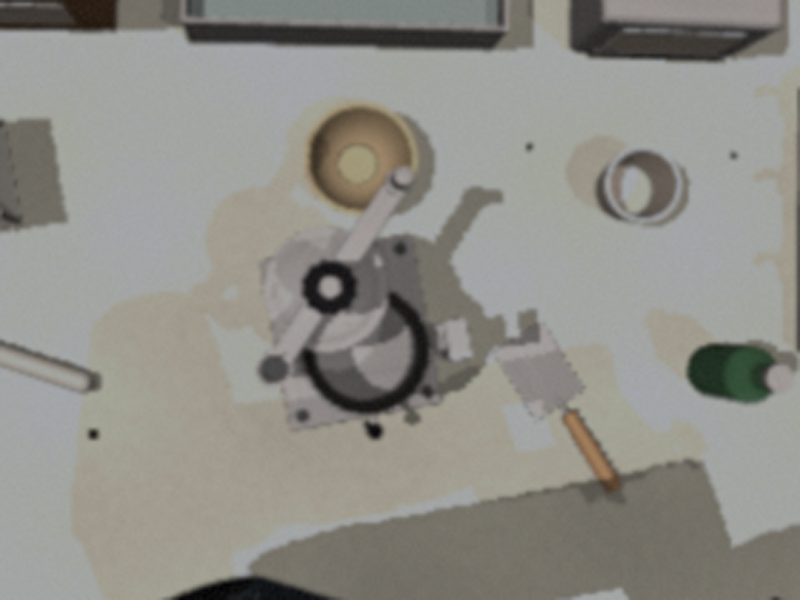

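The top crop shows the post at (402,176), the knob at (329,287), the pivot cap at (273,369), the hopper mouth at (365,350), the catch at (455,340) and the toggle ball at (374,430). The yoke stands open by roughly 60°. I'll turn these pixels into positions.

```bash
cat > h.py <<'E'
from bench import manip
import numpy as np, cv2
def ray(c,uv,z,cal=None):
    k=cal or manip.get_calibration(c); K=k["camera_matrix"]
    u=cv2.undistortPoints(np.array([[uv]],float),K,np.array([k["k1"],0,0,0,0.]))[0,0]
    R=k["R"];o=-R.T@k["t"];d=R.T@np.array([u[0],u[1],1]);return o+d*(z-o[2])/d[2]
def proj(c,X,cal=None):
    k=cal or manip.get_calibration(c); p=k["R"]@np.array(X)+k["t"];s=p[:2]/p[2];s=s*(1+k["k1"]*(s@s));K=k["camera_matrix"]
    return np.array([K[0,0]*s[0]+K[0,2],K[1,1]*s[1]+K[1,2]])
def down(yaw): # tool x down, jaw axis (tool y) at angle yaw in world xy
    x=np.array([0,0,-1.]);y=np.array([np.cos(yaw),np.sin(yaw),0]);return np.column_stack([x,y,np.cross(x,y)])
E
python3 - <<'E'
from h import *
d=np.load("pics/top1.npy")
P={}
for n,uv,z in(("post",(402,174),.289),("knob",(329,287),.293),("pivot",(273,369),.25),("hopper",(365,350),.207),("catch",(457,338),.259),("ball",(374,430),.11)):
    f=(np.array(uv)/2.857+[220,140]);P[n]=ray("top",f,z);i=f.round().astype(int);o=-manip.get_calibration("top")["R"].T@manip.get_calibration("top")["t"]
    print(n,f.round(1),P[n].round(4),"cam depth z~",(o[2]-d[i[1]-1:i[1]+2,i[0]-1:i[0]+2]).round(3).tolist())
D=lambda a,b:np.linalg.norm((P[a]-P[b])[:2])
A=lambda a,b:np.degrees(np.arctan2(*(P[b]-P[a])[1::-1]))
print("piv-post",D("pivot","post"),"piv-knob",D("pivot","knob"),"piv-hop",D("pivot","hopper"),"hop-catch",D("hopper","catch"))
print("ang",A("pivot","post"),A("pivot","knob"),A("pivot","hopper"),A("pivot","catch"),A("hopper","ball"))
E
```

```text
post [360.7 200.9] [ 0.6043 -0.0961  0.289 ] cam depth z~ [[0.284, 0.281, 0.284], [0.285, 0.282, 0.285], [0.284, 0.284, 0.286]]
knob [335.2 240.5] [ 0.5034 -0.0341  0.293 ] cam depth z~ [[0.297, 0.292, 0.296], [0.296, 0.294, 0.294], [0.294, 0.291, 0.297]]
pivot [315.6 269.2] [0.4292 0.013  0.25  ] cam depth z~ [[0.251, 0.253, 0.25], [0.252, 0.249, 0.248], [0.252, 0.252, 0.246]]
hopper [347.8 262.5] [ 0.4473 -0.0729  0.207 ] cam depth z~ [[0.116, 0.12, 0.125], [0.122, 0.12, 0.123], [0.123, 0.122, 0.122]]
catch [380.  258.3] [ 0.4613 -0.1518  0.259 ] cam depth z~ [[0.26, 0.259, 0.258], [0.259, 0.259, 0.258], [0.26, 0.258, 0.259]]
ball [350.9 290.5] [ 0.3639 -0.0909  0.11  ] cam depth z~ [[0.122, 0.123, 0.119], [0.126, 0.126, 0.124], [0.124, 0.123, 0.119]]
piv-post 0.20627454748629287 piv-knob 0.08787787574317256 piv-hop 0.08772796222150106 hop-catch 0.0801038614816102
ang -31.919338105149585 -32.385053772530256 -78.10229578741196 -78.99468614654788 -167.81627702225396
```

Every distance matches the given sizes to about 1 mm. The dispenser's yaw is about 11.3° and the yoke is about 46.5° open. Next I'll grasp the post with the jaws along the arc and swing it shut in stages.

```bash
python3 - <<'E'
from h import *
piv=np.array([.4292,.013]);R=.206
def pose(th,z,off): 
    return np.r_[piv+R*np.array([np.cos(th),np.sin(th)]),z],down(th+off)
th0=np.radians(-32)
c=[]
for off in(np.pi/2,-np.pi/2):
    q=[manip.inverse_kinematics(*pose(np.radians(a),.253,off)) for a in(-32,-80)];print(off,[None if x is None else np.round(x,2) for x in q])
    if all(x is not None for x in q):c.append((max(abs(x[5]) for x in q),off))
off=min(c)[1]
p=manip.current_ee_pos();manip.move_l([p[0],p[1],.36],max_speed=.3)
manip.move_ptp(*pose(th0,.37,off))
print(manip.current_time(),manip.current_ee_pos())
p,d=manip.grab_frame("wrist");cv2.imwrite("pics/w1.png",p[:,:,::-1])
cal=manip.get_calibration("wrist")
print("post px expected",proj("wrist",[.6043,-.0961,.289],cal),[ (np.round(r["at"],3),round(r["confidence"],2)) for r in manip.look_for("wrist","yoke_post")])
np.save("off.npy",off)
E
```

```text
1.5707963267948966 [array([-0.23,  0.44,  1.46, -0.  ,  1.24, -1.25]), array([-0.48,  0.24,  1.75, -0.  ,  1.15, -0.65])]
-1.5707963267948966 [array([-0.23,  0.44,  1.46, -0.  ,  1.24,  1.9 ]), array([-0.48,  0.24,  1.75, -0.  ,  1.15,  2.49])]
3.9333 [ 0.6036861  -0.09699709  0.3699148 ]
post px expected [318.52936277 248.80400677] [(array([ 0.522, -0.052,  0.243]), 0.65), (array([ 0.629, -0.388,  0.051]), 0.36)]
```

View pics/w1.png

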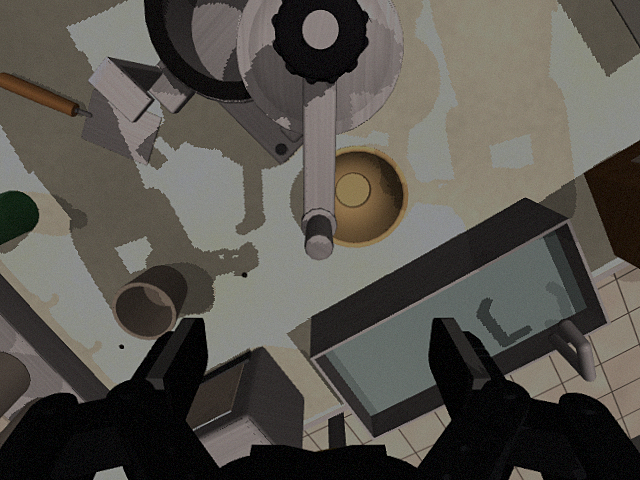

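The wrist view shows the post top at (319,246), against a prediction of (318.5,249). It lies centred between the fingers, and the knob is at (320,30). I'll grasp and swing.

```bash
python3 - <<'E'
from h import *
piv=np.array([.4292,.013]);R=.206;off=float(np.load("off.npy"))
def pose(th,z=.255): return np.r_[piv+R*np.array([np.cos(th),np.sin(th)]),z],down(th+off)
th=np.radians(-32)
manip.move_l(pose(th)[0],max_speed=.12)
manip.set_gripper(0.0,30)
f0=np.array(manip.current_force());print("grip",manip.current_grip_width(),f0.round(1),manip.current_time())
a=-32.
while a>-84:
    a-= 4 if a>-70 else 0.5
    manip.move_ptp(*pose(np.radians(a)))
    f=np.array(manip.current_force())-0;t=np.radians(a);tan=np.array([np.sin(t),-np.cos(t)]) # clockwise direction
    ft=f[:2]@tan;fr=f[:2]@[np.cos(t),np.sin(t)]
    p=np.array(manip.current_ee_pos());act=np.degrees(np.arctan2(*(p[:2]-piv)[::-1]))
    print(a,round(act,2),"Ft %.1f Fr %.1f Fz %.1f"%(ft,fr,f[2]),round(manip.current_time(),2))
    if ft<-22 or abs(f).max()>45:break
E
```

```text
grip 0.19673245002398976 [-0.5 -1.   1.4] 5.7667
-36.0 -36.15 Ft 2.2 Fr -2.0 Fz 2.3 6.02
-40.0 -40.05 Ft 1.8 Fr -1.9 Fz 3.9 6.27
-44.0 -44.0 Ft 2.5 Fr -3.4 Fz 4.2 6.52
-48.0 -47.99 Ft 2.4 Fr -3.8 Fz 4.4 6.77
-52.0 -52.01 Ft 1.4 Fr -4.5 Fz 6.4 7.02
-56.0 -56.0 Ft 2.6 Fr -5.2 Fz 5.4 7.27
-60.0 -60.0 Ft 2.2 Fr -5.7 Fz 5.5 7.52
-64.0 -64.0 Ft 3.2 Fr -5.3 Fz 5.4 7.77
-68.0 -68.0 Ft 3.8 Fr -4.4 Fz 6.2 8.02
-72.0 -72.0 Ft 2.7 Fr -4.0 Fz 5.0 8.27
-72.5 -72.36 Ft 0.5 Fr -6.0 Fz 5.3 8.52
-73.0 -72.85 Ft -0.2 Fr -5.3 Fz 5.4 8.77
-73.5 -73.34 Ft 0.2 Fr -5.7 Fz 4.7 9.02
-74.0 -73.85 Ft 0.6 Fr -5.5 Fz 5.1 9.27
-74.5 -74.34 Ft 0.1 Fr -4.5 Fz 5.3 9.52
-75.0 -74.85 Ft 0.4 Fr -5.2 Fz 5.2 9.77
-75.5 -75.34 Ft -0.1 Fr -5.5 Fz 5.0 10.02
-76.0 -75.85 Ft -0.0 Fr -6.0 Fz 5.5 10.27
-76.5 -76.35 Ft -0.1 Fr -5.4 Fz 4.8 10.52
-77.0 -76.85 Ft 0.5 Fr -5.0 Fz 5.7 10.77
-77.5 -77.34 Ft -0.5 Fr -5.1 Fz 5.3 11.02
-78.0 -77.85 Ft -0.0 Fr -5.3 Fz 4.5 11.27
-78.5 -78.11 Ft -6.2 Fr -6.2 Fz 3.0 11.52
-79.0 -78.13 Ft -19.6 Fr -6.7 Fz -2.3 11.77
-79.5 -78.15 Ft -33.6 Fr -7.8 Fz -9.0 12.02
```

There is a hard stop at -78.1°, which is the angle measured for the hopper. I'll unload, release, rise, and look at the yoke in its catch and at the knob from above.

```bash
python3 - <<'E'
from h import *
piv=np.array([.4292,.013]);R=.206;off=float(np.load("off.npy"))
def pose(th,z=.255): return np.r_[piv+R*np.array([np.cos(th),np.sin(th)]),z],down(th+off)
manip.move_ptp(*pose(np.radians(-78.4)));print(manip.current_force())
manip.set_gripper(.6);manip.set_gripper(1.0);p=pose(np.radians(-78.4),.40)
manip.move_l(p[0],max_speed=.25)
t=np.radians(-78.1);k=np.r_[piv+.088*np.array([np.cos(t),np.sin(t)]),0]
# knob yaw candidates: clockwise -> q6 increases; find start yaw with q6 ~ -2.4
for y in range(-180,180,15):
    q=manip.inverse_kinematics(k+[0,0,.262],down(np.radians(y)))
    if q is not None:print(y,np.round(q,2)[[0,3,5]],end="; ")
print("knob exp",k,manip.current_time())
pic,d=manip.grab_frame("wrist");cal=manip.get_calibration("wrist");cv2.imwrite("pics/w2.png",pic[:,:,::-1])
print("knob px exp",proj("wrist",k+[0,0,.293],cal),"post",proj("wrist",pose(t,.289)[0],cal),"z knob",[np.round(r["at"],3) for r in manip.look_for("wrist","knob")])
pic,d=manip.grab_frame("top");cv2.imwrite("pics/t3.png",pic[:,:,::-1])
E
```

```text
[1.05858332 6.31728908 5.5156214 ]
-165 [-0.26 -0.    2.62]; -150 [-0.26 -0.    2.35]; -135 [-0.26 -0.    2.09]; -120 [-0.26 -0.    1.83]; -105 [-0.26 -0.    1.57]; -90 [-0.26 -0.    1.31]; -75 [-0.26 -0.    1.04]; -60 [-0.26 -0.    0.78]; -45 [-0.26 -0.    0.52]; -30 [-0.26 -0.    0.26]; -15 [-0.26 -0.   -0.  ]; 0 [-0.26 -0.   -0.26]; 15 [-0.26 -0.   -0.53]; 30 [-0.26 -0.   -0.79]; 45 [-0.26 -0.   -1.05]; 60 [-0.26 -0.   -1.31]; 75 [-0.26 -0.   -1.57]; 90 [-0.26 -0.   -1.84]; 105 [-0.26 -0.   -2.1 ]; 120 [-0.26 -0.   -2.36]; 135 [-0.26 -0.   -2.62]; knob exp [ 0.44734597 -0.07310879  0.        ] 13.8667
knob px exp [318.23920312  42.92288301] post [319.29571674 235.62658975] z knob [array([ 0.449, -0.071,  0.293])]
```

View pics/w2.png

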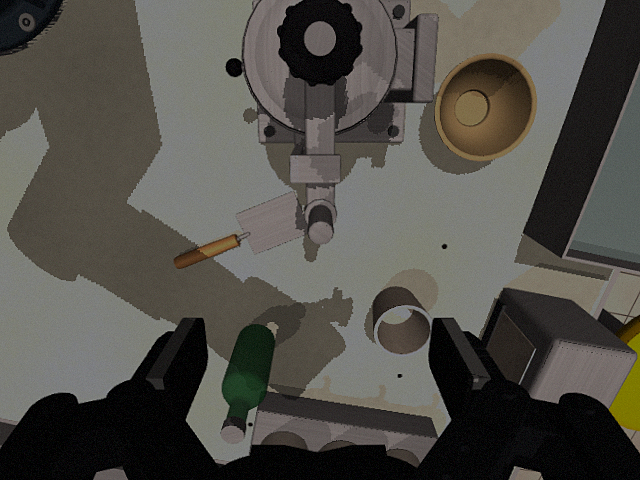

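The bar is under the hook at (315,168), with the post at (320,232). The knob is at (320,40), against a prediction of (318,43). That 3 px offset was there in the first wrist view too, so it comes from the wrist camera's calibration. Next I'll centre on the knob with two light perpendicular squeezes, using force to correct.

```bash
python3 - <<'E'
from h import *
k=np.array([.4473,-.0731]);Z=.257
q=manip.inverse_kinematics(np.r_[k,.36],down(np.radians(30)))
manip.move_j(q)
manip.move_l(np.r_[k,Z],max_speed=.15)
print("free",np.round(manip.current_force(),1),np.round(manip.current_ft_torque(),2))
for y in(30,120):
    Y=np.radians(y);ax=np.array([np.cos(Y),np.sin(Y)])
    manip.move_ptp(np.r_[k,Z],down(Y))
    f0=np.array(manip.current_force())
    manip.set_gripper(0,20)
    for i in range(3):
        f=np.array(manip.current_force())-f0;e=f[:2]@ax;print(y,"w",round(manip.current_grip_width(),3),f.round(1),"along jaw",round(e,1),np.round(manip.current_ft_torque(),2),np.round(manip.current_ee_pos(),4))
        if abs(e)<2:break
        k=k+ax*np.clip(e/8e3,-.002,.002)
        manip.move_ptp(np.r_[k,Z],down(Y))
    if y==30:manip.set_gripper(1.0)
print(k,manip.current_time(),manip.current_qpos());np.save("k.npy",k)
E
```

```text
free [-0.3 -0.1  0.3] [-0.02  0.04  0.05]
30 w 0.54 [2.4 1.3 2.9] along jaw 2.8 [ 0.21 -0.17  0.  ] [ 0.4476 -0.073   0.2572]
30 w 0.54 [2.  0.6 4.3] along jaw 2.0 [ 0.13 -0.04  0.01] [ 0.4477 -0.073   0.2572]
120 w 0.546 [-1.6  5.1  3.7] along jaw 5.2 [ 0.68  0.49 -0.02] [ 0.4474 -0.0724  0.2572]
120 w 0.543 [-0.7  3.7  4.4] along jaw 3.5 [0.5  0.38 0.05] [ 0.4473 -0.0722  0.2572]
120 w 0.546 [-1.1  2.7  3.6] along jaw 2.9 [0.25 0.29 0.01] [ 0.4472 -0.0721  0.2572]
[ 0.44687593 -0.07166957] 19.425 [-2.62139602e-01  1.42077062e-01  1.85742745e+00 -3.26458662e-04
  1.14136060e+00 -2.35638477e+00]
```

```bash
python3 - <<'E'
from h import *
k=np.load("k.npy");Z=.257
manip.set_gripper(0,80)
yaw=120.;q0=manip.current_qpos()[5];extra=None;log=[]
while True:
    st=2. if extra is None else 1.
    yaw-=st;tot=120-yaw
    manip.move_ptp(np.r_[k,Z-.002*tot/360],down(np.radians(yaw)))
    f=np.array(manip.current_force());T=manip.current_ft_torque()[2];a=np.degrees(manip.current_qpos()[5]-q0)
    log.append((tot,a,T));
    if extra is not None or tot%10==0:print("%.0f act %.2f Tz %.3f F %s w %.3f t %.2f"%(tot,a,T,f.round(1),manip.current_grip_width(),manip.current_time()))
    if abs(f).max()>50 or tot>=180:print("stop",f);break
    if extra is None and abs(T)>.2 :extra=0;print("onset",[np.round(l,2).tolist() for l in log[-5:]])
    elif extra is not None:
        extra+=1
        if extra>=6:break
np.save("yaw.npy",[yaw,q0]);np.save("log.npy",log)
E
```

```text
10 act 10.01 Tz 0.070 F [-1.5 -0.   7.8] w 0.529 t 20.89
20 act 20.01 Tz 0.020 F [-2.   0.3  6.9] w 0.531 t 22.14
30 act 30.02 Tz 0.084 F [-1.9  0.9  7.9] w 0.530 t 23.39
40 act 40.01 Tz 0.016 F [-1.6  1.1  7.8] w 0.532 t 24.64
50 act 50.01 Tz 0.105 F [-1.3  0.6  8.3] w 0.538 t 25.89
60 act 60.01 Tz 0.060 F [-2.5  1.6  6.6] w 0.531 t 27.14
70 act 70.01 Tz 0.066 F [-1.6  1.8  8. ] w 0.528 t 28.39
80 act 80.01 Tz 0.035 F [-1.7  1.8  7.5] w 0.534 t 29.64
90 act 90.01 Tz 0.001 F [-1.   1.3  7.6] w 0.531 t 30.89
100 act 100.01 Tz -0.002 F [-1.2  1.5  7.4] w 0.529 t 32.14
110 act 110.01 Tz 0.062 F [-0.7  1.5  8. ] w 0.533 t 33.39
120 act 119.99 Tz 0.419 F [-0.5  1.8  7.4] w 0.530 t 34.64
onset [[112.0, 112.01, 0.01], [114.0, 114.01, -0.01], [116.0, 116.01, 0.04], [118.0, 118.01, 0.09], [120.0, 119.99, 0.42]]
121 act 120.98 Tz 0.413 F [-1.3  2.4  7.7] w 0.533 t 34.89
122 act 121.97 Tz 0.500 F [-0.8  1.7  7.6] w 0.532 t 35.14
123 act 122.97 Tz 0.489 F [-0.6  2.5  7.7] w 0.534 t 35.39
124 act 123.97 Tz 0.478 F [-1.1  1.7  8.5] w 0.535 t 35.64
125 act 124.97 Tz 0.477 F [-0.2  2.3  7.8] w 0.533 t 35.89
126 act 125.97 Tz 0.460 F [-1.4  2.2  8.2] w 0.530 t 36.14
```

The bite started at 118°. An eighth turn more ends at 163°.

```bash
python3 - <<'E'
from h import *
k=np.load("k.npy");Z=.257;yaw,q0=np.load("yaw.npy")
for tot in list(range(129,162,3))+[163.3]:
    manip.move_ptp(np.r_[k,Z-.002*tot/360],down(np.radians(120-tot)))
    print("%.0f act %.2f Tz %.3f F %s w %.3f"%(tot,np.degrees(manip.current_qpos()[5]-q0),manip.current_ft_torque()[2],np.round(manip.current_force(),1),manip.current_grip_width()))
pic,_=manip.grab_frame("wrist");cv2.imwrite("pics/w3.png",pic[:,:,::-1]);print(manip.current_time())
E
```

```text
129 act 128.99 Tz 0.472 F [-0.9  1.4  7.7] w 0.531
132 act 131.99 Tz 0.514 F [-0.6  1.9  6.8] w 0.530
135 act 134.99 Tz 0.471 F [-1.3  1.8  7.3] w 0.528
138 act 137.99 Tz 0.463 F [-0.8  2.6  8.3] w 0.536
141 act 140.98 Tz 0.530 F [-0.7  1.1  8.8] w 0.532
144 act 143.99 Tz 0.532 F [-1.1  1.7  7.4] w 0.532
147 act 146.98 Tz 0.451 F [-2.   1.9  7.1] w 0.531
150 act 149.98 Tz 0.527 F [-1.   1.6  8.1] w 0.530
153 act 152.98 Tz 0.493 F [-0.6  2.5  6.5] w 0.530
156 act 155.98 Tz 0.547 F [-0.1  2.6  7. ] w 0.531
159 act 158.98 Tz 0.560 F [-1.1  2.   6.8] w 0.531
163 act 163.29 Tz 0.519 F [-0.7  1.5  8.1] w 0.534
39.1917
```

The torque climbed from about 0.48 to 0.54 N m, and the noise is about 0.03. I'll release, lift, and go back to the earlier viewing pose so I can compare the flute phase with w2 as a check for slip.

```bash
python3 - <<'E'
from h import *
k=np.load("k.npy")
manip.set_gripper(1.0)
print("free",np.round(manip.current_force(),1),np.round(manip.current_ft_torque(),3))
p=manip.current_ee_pos();manip.move_l([p[0],p[1],.40],max_speed=.2)
piv=np.array([.4292,.013]);t=np.radians(-78.4);off=float(np.load("off.npy"))
manip.move_ptp(np.r_[piv+.206*np.array([np.cos(t),np.sin(t)]),.40],down(t+off))
cal=manip.get_calibration("wrist");pic,_=manip.grab_frame("wrist");cv2.imwrite("pics/w4.png",pic[:,:,::-1])
pt,_=manip.grab_frame("top");cv2.imwrite("pics/t4.png",pt[:,:,::-1]);print(manip.current_time())
sig=[]
for n in("w2","w4"):
    g=cv2.cvtColor(cv2.imread(f"pics/{n}.png"),cv2.COLOR_BGR2GRAY)
    c=g[0:100,260:380];m=(c<60).astype(np.uint8)
    # outer contour of dark knob
    cs=max(cv2.findContours(m,cv2.RETR_EXTERNAL,cv2.CHAIN_APPROX_NONE)[0],key=cv2.contourArea)
    (x,y),r=cv2.minEnclosingCircle(cs);print(n,x+260,y,r)
    P=cv2.warpPolar(g.astype(np.float32),(60,720),(x+260,y),60,cv2.INTER_CUBIC)
    s=P[:,int(r)-6:int(r)+1].mean(1);sig.append(s)
    F=np.abs(np.fft.rfft(s-s.mean()));print("harmonics",np.argsort(-F[6:25])[:4]+6)
    for h in range(8,17):print(h,round(F[h]),round(np.degrees(np.angle(np.fft.rfft(s)[h]))),end=" | ")
    print()
a=cv2.imread("pics/w2.png")[0:260,220:450];b=cv2.imread("pics/w4.png")[0:260,220:450]
cv2.imwrite("pics/cmp.png",cv2.resize(np.hstack([a,b]),(800,452),interpolation=cv2.INTER_CUBIC))
E
```

```text
free [ 0.1  0.6 -0.2] [ 0.017  0.011 -0.022]
41.725
w2 320.53072357177734 50.92169952392578 54.88311767578125
harmonics [15 24 23 22]
  ret = umr_sum(arr, axis, dtype, out, keepdims, where=where)
  ret = umr_sum(arr, axis, dtype, out, keepdims, where=where)
Traceback (most recent call last):
ValueError: cannot convert float NaN to integer
```

```bash
python3 - <<'E' 2>&1
import cv2,numpy as np
S=[]
for n in("w2","w4"):
    g=cv2.cvtColor(cv2.imread(f"pics/{n}.png"),cv2.COLOR_BGR2GRAY)
    hc=cv2.HoughCircles(g[0:80,280:360],cv2.HOUGH_GRADIENT,1,100,param1=100,param2=12,minRadius=12,maxRadius=22);x,y,r=hc[0,0];x+=280
    print(n,x,y,r)
    P=np.nan_to_num(cv2.warpPolar(cv2.copyMakeBorder(g,30,0,0,0,cv2.BORDER_REPLICATE),(60,720),(float(x),float(y)+30),60,cv2.INTER_LINEAR).astype(float))
    s=(P[:,34:48]<45).sum(1).astype(float);F=np.fft.rfft(s-s.mean())
    print([(h,round(abs(F[h])),round(np.degrees(np.angle(F[h])))) for h in range(8,17)])
a=cv2.imread("pics/w2.png")[0:250,230:450];b=cv2.imread("pics/w4.png")[0:250,230:450]
cv2.imwrite("pics/cmp.png",cv2.resize(np.hstack([a,b]),(800,454),interpolation=cv2.INTER_CUBIC))
E
```

```text
w2 319.5 38.5 16.6
[(8, 22, 56), (9, 63, 126), (10, 239, -138), (11, 236, 104), (12, 521, -154), (13, 85, 164), (14, 122, 13), (15, 129, -35), (16, 37, 37)]
w4 318.5 37.5 16.0
[(8, 33, -103), (9, 76, 3), (10, 172, 82), (11, 428, 25), (12, 413, 115), (13, 104, -14), (14, 87, -35), (15, 107, -180), (16, 29, -118)]
```

View pics/cmp.png

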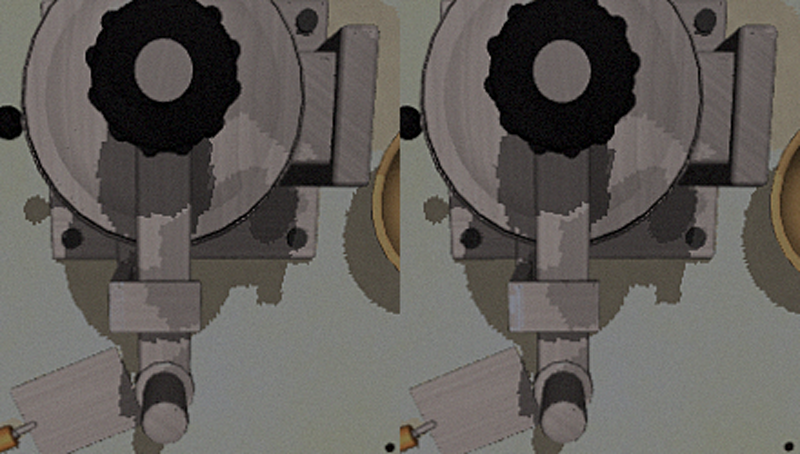

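The before and after views match: the bar is still under the hook at (155,305) and (555,305) in the crop, with the post, toggle ball and spade unmoved. The flute phase moved about 8° (mod 30°) against about 10° expected with no slip, so they agree within the noise. I'll hand it in.

```bash
python3 -c "
from bench import manip
print(manip.current_force(),manip.current_time());manip.sign_off()"
```

```text
[-0.18538411  0.19918562  0.09828653] 41.725
the job is handed in; nothing more can be done
```

The dispenser is closed and the job is handed in at 41.7 s on the robot's clock, with the gripper open and clear of everything.

- **Yoke:** I swung it about 46° by its post onto the hard stop. The stop came at -78.1°, the same direction I had measured for the hopper. The last picture shows the bar still under the hook.
- **Knob:** The torque jumped from under 0.1 to about 0.45 N m, starting at 118° of clockwise turn. I stopped at 163.3°, which is 45° past the bite, and let go. Nothing was touching the gripper afterwards.
- **Rest of the counter:** In the last close view the toggle ball, spade, bowl and dispenser foot look unmoved. I took a last overhead picture but did not examine it.

Two checks were less than exact:
- **Final torque:** It averaged about 0.54 N m with noise of about 0.03, slightly under the 0.6 N m expected.
- **Knob slip:** The knob's flutes suggested about 158° of turn, against about 160° expected after spring-back. That reading is only good to a few degrees and repeats every 30°. It shows no sign of slip but cannot rule out a slip of exactly one flute.

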